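# Draw out the egg basket's telescopic handle, lock it and lift the boiled eggs out

### The job

The boiled eggs are done: press in the release button on the flank of the egg basket's grip and, with the basket still standing in the pot, draw its telescopic handle up past the first stop to the second and last one, then let the button spring back so that the handle locks there. Take the grip by its two ends, clear of the button, lift the basket upright out of the pot with all three eggs in it and finish while holding it still over the pot, wholly above the rim, so that it can drain. Leave the pot standing where it is and do not push the other things about.

Things in the scene. Friction and masses are not known exactly. Their poses are not given: they have to be found in the camera images.
- grip (a point): centre of the grip on top of the basket's telescopic stem: a black oblong block, 46 mm long (its x), 24 mm thick (y), 28 mm high (z), turning with the basket. The grey release button sits in the middle of its -y flank. With the stem home this point is 116 mm above the basket's origin, about 133 mm above the worktop; at the second stop 64 mm higher.
- button_face (a point): middle of the button's ribbed outer face, 20 x 20 mm, at grip height; it stands 6 mm proud of the grip's -y flank when out, 1 mm when pressed (30 and 25 mm over both flanks). Pinching the grip across its thickness (along y) at the middle presses it; pinching its two ends (46 mm apart, along x) leaves it free.
- release (a joint): travel of the release button, m: 0 out (catch engaged), 0.005 fully pressed (catch drawn). A spring pushes it out, 2 N at the start, 5.6 N when fully pressed. Between stops the catch rubs on the post, so that a released button stays about 4 mm in and springs fully out only in a catch window.
- stem (a joint): how far the stem is drawn up out of the basket's post, m: 0 home, 0.032 first stop, 0.064 second stop and end of travel. Button out: locked there within 2 mm. Button pressed: it slides against about 1.5 N of friction and stays where it is left. Basket and eggs weigh about 5 N, so a free stem slides out before the basket lifts; beyond the end of travel the basket comes up too.
- basket: round steel wire basket, 137 mm across, 52 mm high, on four short feet, with a 16 mm centre post 98 mm high that carries the stem; three eggs lie in it. Origin: centre underneath at the feet; z points up the post; same axes as the grip. It stands loose in the pot with about 10 mm of play all round; 0.45 kg without the eggs.
- pot: stainless pot with two loop handles (along its y), 164 mm across, 85 mm high outside, floor 5 mm thick, inside 158 mm across, about 1.3 kg and loose. Origin: centre of its underside, 12 mm above the worktop on a round wooden trivet; the rim is 85 mm above the origin (97 mm above the worktop).
- egg_0: boiled brown egg, 54 mm long and 43 mm thick, 55 g, lying loose in the basket; origin at its middle, about 33 mm above the basket's origin
- egg_1: boiled brown egg, 54 mm long and 43 mm thick, 55 g, lying loose in the basket; origin at its middle, about 33 mm above the basket's origin
- egg_2: boiled brown egg, 54 mm long and 43 mm thick, 55 g, lying loose in the basket; origin at its middle, about 33 mm above the basket's origin
- egg_cup_0: pale stoneware egg cup, 47 mm wide and 48 mm high, beside the pot; a bystander
- egg_cup_1: red-brown egg cup, 47 mm wide and 48 mm high, beside the pot; a bystander
- salt_shaker: salt shaker, 44 mm wide and 90 mm high, to the right of the pot; a bystander
- teaspoon: metal teaspoon lying flat, 132 x 26 x 9 mm, right of the pot; a bystander
- mug: red-brown mug at the back left, 64 x 88 x 49 mm; a bystander
- pepper_mill: dark wooden pepper mill at the back right, 58 mm wide and 150 mm high; a bystander
Not all that is in view belongs to the job. What is shaped like the egg_2 but blue is not meant.

How it is judged:
By the outcome, as a careful person would: the job done as asked, in the order asked, and still so for the second after the job is handed in, while the arm keeps its last pose, push and grip.
It also fails if it takes over 45 s, if anything falls off the work surface, if the arm or the gripper's body presses on something with over 40 N, if the wrist force passes 120 N, or if a joint passes its speed limit or range.

### The arm

A 6-joint arm with a two-finger parallel gripper is mounted at the origin on a cart in front of the work surface, level with it; the furniture and walls round the work are solid. World frame = base frame: x ahead of the robot, y to its left, z up, the work surface at z = 0. Lengths are in m, angles in rad, forces in N, time in s.
With the tool pointing down it reaches from about 0.375 to 0.975 m from the base axis. Payload 3.8 kg.
Tool frame: the origin (TCP) lies at the very end of the fingers, on their centre line; the grasp point (between the pads) lies 19 mm behind it; z points along the fingers, y is the line along which they close (so a half turn about z gives the same grasp; the last joint's range is limited). The gripper opens to 85 mm and grips with 20 to 120 N. Pads are 22 mm wide; open, the fingers measure 114 mm over their backs; the gripper's body (76 mm by 85 mm) begins 54 mm behind the grasp point. The pads swing forward as they close: fully open they stand 13 mm farther back than shut.
Start: joints at [-1.257, 0.264, 1.604, -0, 1.274, -0.037], TCP at [0.232, -0.634, 0.231] pointing down, gripper open.
Joint ranges: [-2.63, 2.63], [-0.94, 2.18], [0.31, 2.57], [-1.31, 4.45], [0, 2.66], [-2.55, 2.55]. Speed limits (rad/s): [2.57, 2.57, 3.14, 3.14, 3.14, 3.14].

### API

Orientations are given as a rotation vector (axis times angle).
In Python, from workcell import read_state, read_camera, calibration, finish_job gives the robot as it stands.
- The arm moves only by the tool step_arm, never from a script. Its argument "commands" is a list of rows, each an object of numbers: "fingers": the gripper's target within -1 to 1 (shut at 1, half-way at 0, fully open at -1); "dx", "dy", "dz": the shift along the tool's x, y, z in m; "roll": the turn about the tool's z in degrees. In form: [{"fingers": .., "dx": .., "dy": .., "dz": .., "roll": ..}, ...]. A call has 1 to 8 rows; each row is the pose to reach, as a shift and turn from the pose commanded when the call began, along the tool's axes at that moment; what a row does not reach only later rows make up. A row lasts 1/8 s, in which the tool goes at most 62.5 mm and 10.7 degrees, less where a joint would pass 70% of its speed; a pose out of reach is approached as far as the arm can. A call with a gripper value outside its range is refused whole. The fingers move at their own pace and stop on an object; "squeeze" is the grip in N (left out, the last holds). Time passes only in rows, so rows that repeat a pose let the fingers close. It gives the time, the measured TCP pose, the force, the opening and the grip force at its end, in the units of the state.
- read_state(): the state, without advancing time (a new reading comes with each control period).
- read_camera(name): name is "scene" or "top" or "wrist"; returns (picture, depth): 420x560x3 uint8, blue, green, red; 420x560 float32, m along the optical axis (not along the pixel's ray), 0 where there is no reading.
- calibration(name): a dict with "intrinsics" (3x3 intrinsics, pixels), "world_to_cam" (4x4, takes a point from world to camera coordinates). Camera axes: x right, y up, looking along -z (the intrinsics and any distortion apply to the point x, -y, -z); pixel columns grow to the right and rows downward; lengths in m; the calibration is good to about 2 mm. A picture is of the moment at which its call begins: read the wrist's pose just before it. calibration takes no time and is no camera call; for the wrist camera it gives the pose at the moment of the call.
- finish_job(): hands the job in; it is judged then, once.
The state is a dict: "time": time; "q": joint angles; "joint_vel": joint speeds; "joint_torque": joint torques, N m; "tool_pos": TCP position; "tcp_rot": TCP orientation; "wrist_force": force on the tool from outside, world axes, zero at the start; "torque": the same for the moment, N m; "width": opening from 0.0 (shut) to 1.0 (fully open); "grip_force": force on a finger pad.
Only numpy, scipy, OpenCV 4.12 (cv2) and the standard library are available. Lean on these libraries where they do the work, as an engineer would, in place of code of your own. Each camera call takes 0.05 s, during which the arm holds its last target. There are 200 camera calls.

## Working session

There is one attempt and no reset: what is moved stays moved. The work goes in short steps, Python scripts to look and compute and a tool call to move; the robot and the scene stay as the last step left them, time stands still between calls to the robot, and variables do not carry over. Pictures are saved under pics/ and viewed, at most 10 in all, crops included, and the job is handed in when it is done.

Besides the shell and the picture viewer there is one more tool, called after "Call:" as name(argument=value, ...) on one line, values as JSON. step_arm: Moves the arm, as the interface text tells. Its arguments: {"type":"object","properties":{"commands":{"type":"array","items":{"type":"object","properties":{"fingers":{"type":"number"},"dx":{"type":"number"},"dy":{"type":"number"},"dz":{"type":"number"},"roll":{"type":"number"}}}},"squeeze":{"type":"number"}},"required":["commands"]}

```bash
mkdir -p pics; cat > h.py <<'E'
import numpy as np, cv2
from workcell import read_state, read_camera, calibration, finish_job
def unproj(cam,u,v,d,c=None):
    c=c or calibration(cam);K=np.array(c["intrinsics"]);T=np.array(c["world_to_cam"])
    u=np.asarray(u,float);v=np.asarray(v,float);d=np.asarray(d,float)
    x=(u-K[0,2])/K[0,0]*d;y=(v-K[1,2])/K[1,1]*d
    P=np.stack([x,-y,-d,np.ones_like(d)],-1)
    return (P@np.linalg.inv(T).T)[...,:3]
E
python3 - <<'E'
from h import *
for n in("top","scene"):
    p,d=read_camera(n);cv2.imwrite(f"pics/{n}0.png",p);np.save(f"{n}0.npy",d);c=calibration(n)
    print(n,c.keys(),np.round(np.array(c["intrinsics"]),1).tolist(),np.round(np.linalg.inv(c["world_to_cam"])[:3,3],3))
s=read_state();print(s)
E
```

```text
top dict_keys(['intrinsics', 'world_to_cam']) [[484.6, 0.0, 270.5], [0.0, 484.6, 210.1], [0.0, 0.0, 1.0]] [ 0.523 -0.012  1.127]
scene dict_keys(['intrinsics', 'world_to_cam']) [[451.4, 0.0, 276.5], [0.0, 451.4, 213.5], [0.0, 0.0, 1.0]] [0.081 0.512 0.92 ]
{'time': 0.1, 'q': array([-1.25685974e+00,  2.64693167e-01,  1.60524681e+00, -7.14735915e-07,
        1.27368816e+00, -3.69212632e-02]), 'joint_vel': array([-0.00047518, -0.00031357, -0.00123731, -0.00128449,  0.00096271,
        0.000799  ]), 'joint_torque': array([ 5.06315409e-04, -5.16706252e+01, -3.68589127e+01,  3.54110341e-05,
        6.30219845e-03,  7.65503927e-06]), 'tool_pos': array([ 0.23178051, -0.63325535,  0.23007111]), 'tcp_rot': array([-3.09138972e+00, -5.47952201e-01,  4.42218654e-04]), 'wrist_force': array([-0.45927498, -0.12211857, -0.20974144]), 'torque': array([-0.0169219 ,  0.03988157, -0.0644293 ]), 'grip_force': 0.0, 'width': 0.9979773968090925}
```

View pics/top0.png

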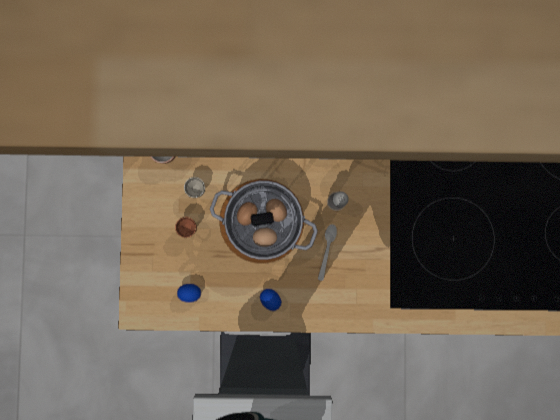

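View pics/scene0.png

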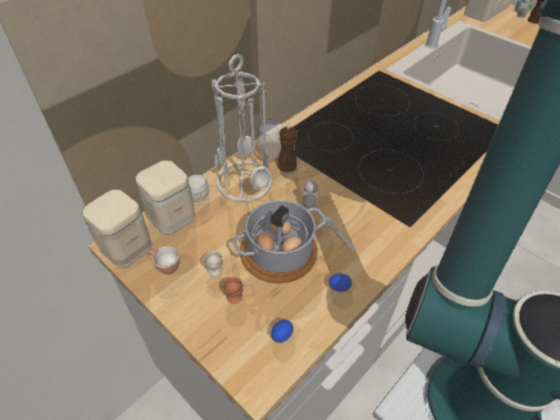

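The top view shows the black grip at about (262,218), with the basket and three eggs in the pot and a cabinet overhead at the back. The scene view shows the grip at (280,215), and two blue decoys in front of the pot.

```bash
python3 - <<'E'
from h import *
p=cv2.imread("pics/top0.png");d=np.load("top0.npy")
W=unproj("top",*np.meshgrid(np.arange(560),np.arange(420)),d)
sub=np.zeros(d.shape,bool);sub[200:240,240:285]=1
m=sub&(p.max(2)<60)&(W[...,2]>.12)&(W[...,2]<.17)
ys,xs=np.nonzero(m);print(len(xs),np.median(W[m],0),W[m].min(0),W[m].max(0))
q=W[m][:,:2].astype(np.float32);print(cv2.minAreaRect(q))
r=(W[...,2]>.09)&(W[...,2]<.106);r[:175]=0;r[265:]=0;r[:,:215]=0;r[:,310:]=0
print("rim circ",cv2.minEnclosingCircle(W[r][:,:2].astype(np.float32)),cv2.minAreaRect(W[r][:,:2].astype(np.float32)))
print("cabinet z",np.round(W[[20,100,150],[280]*3],3),"row col edge",np.round(W[[156,160,200,250],[280,280,139,262]],3))
p2=cv2.resize(p[170:270,200:330],None,fx=6,fy=6,interpolation=cv2.INTER_CUBIC)
s=cv2.imread("pics/scene0.png")[190:290,215:345];s=cv2.resize(s,None,fx=6,fy=6,interpolation=cv2.INTER_CUBIC)
cv2.imwrite("pics/crop1.png",cv2.convertScaleAbs(s,alpha=1.5,beta=20))
E
```

```text
254 [0.55416295 0.00414423 0.14689552] [ 0.54165822 -0.01832391  0.13671419] [0.56879065 0.02664413 0.15190745]
((0.5548411011695862, 0.004789790138602257), (0.024210551753640175, 0.04502682387828827), 7.791170120239258)
rim circ ((0.5539646744728088, 0.00253334385342896), 0.08384571224451065) ((0.5538482069969177, 0.002608075737953186), (0.16540902853012085, 0.1654619425535202), 45.65412902832031)
cabinet z [[ 0.591 -0.014  0.976]
 [ 0.565 -0.015  0.976]
 [ 0.55  -0.015  0.974]] row col edge [[ 0.55  -0.015  0.964]
 [ 0.697 -0.034  0.004]
 [ 0.599  0.295 -0.004]
 [ 0.489  0.004  0.068]]
```

View pics/crop1.png

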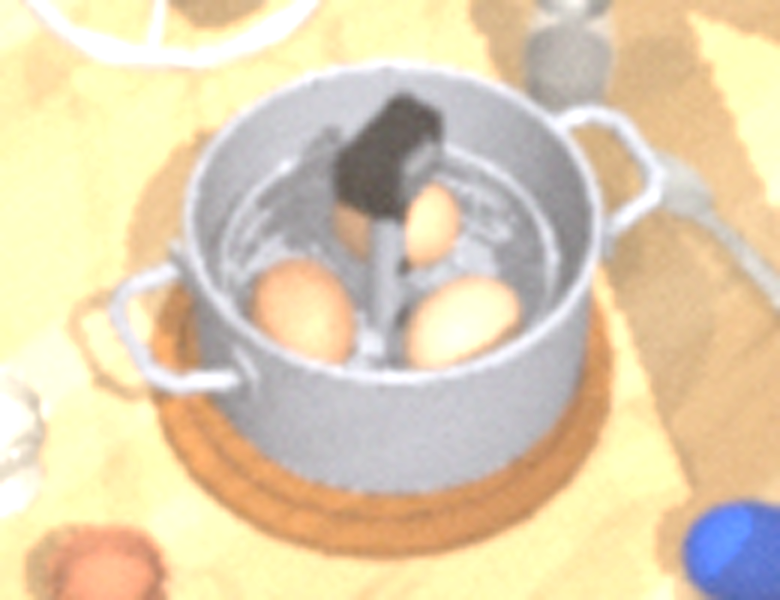

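The grip sits at (0.555, 0.0045), with its long axis about 97.8° from world x. The grey button faces the robot. Next I move above it with the fingers set to close at 7.8°.

Call:
step_arm(commands=[{"fingers": -1,"dx": 0.262,"dy": -0.244,"dz": 0.0,"roll": -39},{"fingers": -1,"dx": 0.262,"dy": -0.244,"dz": 0.0,"roll": -39},{"fingers": -1,"dx": 0.262,"dy": -0.244,"dz": 0.0,"roll": -39},{"fingers": -1,"dx": 0.262,"dy": -0.244,"dz": 0.0,"roll": -39},{"fingers": -1,"dx": 0.262,"dy": -0.244,"dz": 0.0,"roll": -39},{"fingers": -1,"dx": 0.262,"dy": -0.244,"dz": 0.0,"roll": -39},{"fingers": -1,"dx": 0.262,"dy": -0.244,"dz": 0.0,"roll": -39}], squeeze=20)

```text
time: 0.98
tool_pos: [0.395, -0.3119, 0.2309]
tcp_rot: [-2.729, -1.555, -0.0]
wrist_force: [-0.2, -1.0, 0.1]
width: 1.006
grip_force: 0.0
```

```bash
cat >> h.py <<'E'
from scipy.spatial.transform import Rotation as R
def delta(x,y,z,yaw_y):
    s=read_state();r=R.from_rotvec(s["tcp_rot"]);M=r.as_matrix()
    d=M.T@(np.array([x,y,z])-s["tool_pos"]);cur=np.degrees(np.arctan2(M[1,1],M[0,1]))
    roll=-((yaw_y-cur+180)%360-180)
    print("t",round(s["time"],2),"tcp",s["tool_pos"].round(4),"yaw",cur.round(2),"tilt",M[:,2].round(3),"F",s["wrist_force"].round(1),"w",round(s["width"],3))
    print("dx dy dz",d.round(4),"roll",round(roll,2))
E
python3 -c "
from h import *
delta(.555,.0045,.2,7.8)"
```

```text
t 0.97 tcp [ 0.395  -0.3119  0.2309] yaw -30.64 tilt [-0.     0.001 -1.   ] F [-0.2 -1.   0.1] w 1.006
dx dy dz [ 0.3537 -0.0235  0.0312] roll -38.44
```

Call:
step_arm(commands=[{"fingers": -1,"dx": 0.354,"dy": -0.0235,"dz": 0.031,"roll": -38.4},{"fingers": -1,"dx": 0.354,"dy": -0.0235,"dz": 0.031,"roll": -38.4},{"fingers": -1,"dx": 0.354,"dy": -0.0235,"dz": 0.031,"roll": -38.4},{"fingers": -1,"dx": 0.354,"dy": -0.0235,"dz": 0.031,"roll": -38.4},{"fingers": -1,"dx": 0.354,"dy": -0.0235,"dz": 0.031,"roll": -38.4},{"fingers": -1,"dx": 0.354,"dy": -0.0235,"dz": 0.031,"roll": -38.4},{"fingers": -1,"dx": 0.354,"dy": -0.0235,"dz": 0.031,"roll": -38.4},{"fingers": -1,"dx": 0.354,"dy": -0.0235,"dz": 0.031,"roll": -38.4}])

```text
time: 1.98
tool_pos: [0.5555, 0.0001, 0.1997]
tcp_rot: [-2.071, -2.361, 0.002]
wrist_force: [0.0, 0.6, 0.2]
width: 1.001
grip_force: 0.0
```

```bash
python3 - <<'E'
from h import *
delta(.555,.0045,.114,7.8)
c=calibration("wrist");p,d=read_camera("wrist");cv2.imwrite("pics/w1.png",p);np.save("w1.npy",d)
W=unproj("wrist",*np.meshgrid(np.arange(560),np.arange(420)),d,c)
m=(p.max(2)<70)&(W[...,2]>.138)&(W[...,2]<.156)&(np.hypot(W[...,0]-.555,W[...,1]-.005)<.05)&(d>0)
print(m.sum(),np.median(W[m],0),cv2.minAreaRect(W[m][:,:2].astype(np.float32)), np.argwhere(m).mean(0))
E
```

```text
t 1.98 tcp [5.555e-01 1.000e-04 1.997e-01] yaw 7.49 tilt [-0.001 -0.001 -1.   ] F [0.  0.6 0.2] w 1.001
dx dy dz [0.0045 0.0002 0.0857] roll -0.31
2795 [0.55260281 0.00688689 0.14577643] ((0.5512080192565918, 0.004992572590708733), (0.031105438247323036, 0.04511197656393051), 9.651106834411621) [225.74740608 280.82254025]
```

View pics/w1.png

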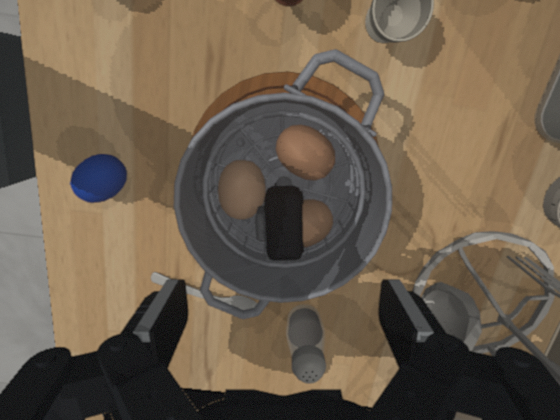

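The wrist view shows the grip at (284,223) and the button on the robot side at (262,223), well centred between the fingers. Going down.

Call:
step_arm(commands=[{"fingers": -1,"dz": 0.045},{"fingers": -1,"dz": 0.09},{"fingers": -1,"dz": 0.09},{"fingers": -1,"dz": 0.09}])

```text
invalid input
```

```bash
python3 -c "
from h import *
delta(.554,.0045,.11,8)"
```

```text
t 2.02 tcp [ 5.554e-01 -2.000e-04  1.999e-01] yaw 7.44 tilt [-0.001 -0.001 -1.   ] F [ 0.1 -0.2  0.6] w 0.999
dx dy dz [ 0.0049 -0.0007  0.0899] roll -0.56
```

Call:
step_arm(commands=[{"fingers": -1,"dx": 0.0045,"dy": -0.001,"dz": 0.045,"roll": -0.5},{"fingers": -1,"dx": 0.0045,"dy": -0.001,"dz": 0.09,"roll": -0.5},{"fingers": -1,"dx": 0.0045,"dy": -0.001,"dz": 0.09,"roll": -0.5},{"fingers": -1,"dx": 0.0045,"dy": -0.001,"dz": 0.09,"roll": -0.5}])

```text
time: 2.52
tool_pos: [0.555, 0.0043, 0.1118]
tcp_rot: [2.062, 2.368, 0.002]
wrist_force: [0.6, 0.4, -0.1]
width: 1.0
grip_force: 0.0
```

```bash
python3 -c "
from h import *
delta(.554,.0045,.11,8)"
```

```text
t 2.52 tcp [0.555  0.0043 0.1118] yaw 7.91 tilt [ 0.002 -0.    -1.   ] F [ 0.6  0.4 -0.1] w 1.0
dx dy dz [ 0.0003 -0.001   0.0018] roll -0.09
```

Call:
step_arm(commands=[{"fingers": 1,"dx": 0,"dy": -0.0005,"dz": 0,"roll": 0},{"fingers": 1,"dx": 0,"dy": -0.0005,"dz": 0,"roll": 0},{"fingers": 1,"dx": 0,"dy": -0.0005,"dz": 0,"roll": 0},{"fingers": 1,"dx": 0,"dy": -0.0005,"dz": 0,"roll": 0},{"fingers": 1,"dx": 0,"dy": -0.0005,"dz": 0,"roll": 0},{"fingers": 1,"dx": 0,"dy": -0.0005,"dz": 0,"roll": 0},{"fingers": 1,"dx": 0,"dy": -0.0005,"dz": 0,"roll": 0},{"fingers": 1,"dx": 0,"dy": -0.0005,"dz": 0,"roll": 0}], squeeze=25)

```text
time: 3.52
tool_pos: [0.5545, 0.0054, 0.1113]
tcp_rot: [2.061, 2.37, 0.002]
wrist_force: [0.7, -1.0, 5.6]
width: 0.279
grip_force: 24.3
```

```bash
python3 -c "
from h import *
delta(.554,.0045,.11,8);s=read_state();print(s['grip_force'],s['width']*85)"
```

```text
t 3.52 tcp [0.5545 0.0054 0.1113] yaw 7.98 tilt [ 0.002  0.    -1.   ] F [ 0.7 -1.   5.6] w 0.279
dx dy dz [-0.0008 -0.0007  0.0013] roll -0.02
24.287219890393317 23.68932053369789
```

The opening is about 24 mm, so the button is pressed. Drawing the stem up slowly.

Call:
step_arm(commands=[{"fingers": 1,"dx": 0,"dy": 0,"dz": -0.008,"roll": 0},{"fingers": 1,"dx": 0,"dy": 0,"dz": -0.018,"roll": 0},{"fingers": 1,"dx": 0,"dy": 0,"dz": -0.028,"roll": 0},{"fingers": 1,"dx": 0,"dy": 0,"dz": -0.038,"roll": 0},{"fingers": 1,"dx": 0,"dy": 0,"dz": -0.046,"roll": 0},{"fingers": 1,"dx": 0,"dy": 0,"dz": -0.052,"roll": 0},{"fingers": 1,"dx": 0,"dy": 0,"dz": -0.055,"roll": 0},{"fingers": 1,"dx": 0,"dy": 0,"dz": -0.055,"roll": 0}])

```text
time: 4.53
tool_pos: [0.5536, 0.0054, 0.1657]
tcp_rot: [-2.061, -2.371, 0.0]
wrist_force: [-0.5, -0.4, 1.5]
width: 0.279
grip_force: 25.0
```

```bash
python3 - <<'E'
from h import *
delta(.554,.0045,.1735,8)
p,d=read_camera("scene");W=unproj("scene",*np.meshgrid(np.arange(560),np.arange(420)),d)
cv2.imwrite("pics/s2.png",cv2.resize(cv2.convertScaleAbs(p[130:290,200:380],alpha=1.4,beta=15),None,fx=3.7,fy=3.7,interpolation=cv2.INTER_CUBIC))
E
```

```text
t 4.53 tcp [0.5536 0.0054 0.1657] yaw 8.0 tilt [-0.  0. -1.] F [-0.5 -0.4  1.5] w 0.279
dx dy dz [-0.0009  0.0002 -0.0078] roll -0.0
```

View pics/s2.png

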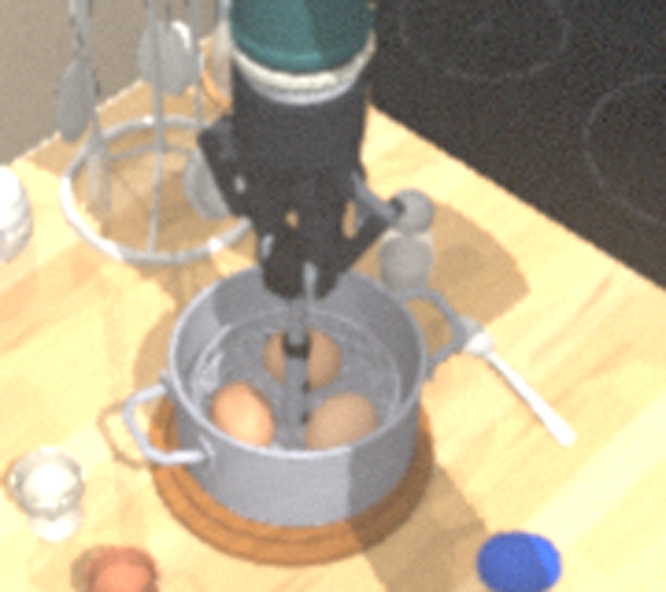

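The stem slides out at (297,310), and the basket stays down. I continue towards the second stop.

Call:
step_arm(commands=[{"fingers": 1,"dx": 0,"dy": 0,"dz": -0.004,"roll": 0},{"fingers": 1,"dx": 0,"dy": 0,"dz": -0.0085,"roll": 0},{"fingers": 1,"dx": 0,"dy": 0,"dz": -0.0085,"roll": 0},{"fingers": 1,"dx": 0,"dy": 0,"dz": -0.0085,"roll": 0}])

```text
time: 5.08
tool_pos: [0.5537, 0.0054, 0.1741]
tcp_rot: [-2.061, -2.371, -0.0]
wrist_force: [-1.4, -0.6, 0.6]
width: 0.275
grip_force: 24.9
```

```bash
python3 - <<'E'
from h import *
for i in range(4): delta(.554,.0045,.1753,8);read_camera("top")
E
```

```text
t 5.08 tcp [0.5537 0.0054 0.1741] yaw 8.0 tilt [-0.  0. -1.] F [-1.4 -0.6  0.6] w 0.275
dx dy dz [-0.0009  0.0002 -0.0012] roll -0.0
t 5.12 tcp [0.5537 0.0054 0.1741] yaw 8.0 tilt [ 0. -0. -1.] F [-2.4 -0.5  0.2] w 0.282
dx dy dz [-0.0009  0.0002 -0.0012] roll -0.0
t 5.17 tcp [0.5537 0.0054 0.174 ] yaw 8.0 tilt [ 0. -0. -1.] F [-1.7  0.2  0.5] w 0.28
dx dy dz [-0.0009  0.0001 -0.0013] roll -0.0
t 5.22 tcp [0.5537 0.0054 0.174 ] yaw 8.0 tilt [ 0.  0. -1.] F [-1.4 -0.4  0.8] w 0.278
dx dy dz [-0.0009  0.0002 -0.0013] roll -0.0
```

Call:
step_arm(commands=[{"fingers": 1,"dx": 0,"dy": 0,"dz": -0.0008,"roll": 0},{"fingers": 1,"dx": 0,"dy": 0,"dz": -0.0008,"roll": 0}])

```text
time: 5.52
tool_pos: [0.5536, 0.0054, 0.1742]
tcp_rot: [-2.061, -2.371, 0.0]
wrist_force: [-1.5, -0.5, -1.1]
width: 0.28
grip_force: 24.9
```

```bash
python3 - <<'E'
from h import *
for i in range(3): delta(.554,.0045,.1753,8);read_camera("top")
E
```

```text
t 5.53 tcp [0.5536 0.0054 0.1742] yaw 8.0 tilt [-0.  0. -1.] F [-1.5 -0.5 -1.1] w 0.28
dx dy dz [-0.0009  0.0003 -0.0011] roll -0.0
t 5.58 tcp [0.5536 0.0054 0.1742] yaw 8.0 tilt [-0.  0. -1.] F [-1.1  0.2 -2.4] w 0.28
dx dy dz [-0.0009  0.0003 -0.0011] roll -0.0
t 5.62 tcp [0.5536 0.0054 0.1742] yaw 8.0 tilt [-0.  0. -1.] F [-0.7  0.1 -1.3] w 0.276
dx dy dz [-0.0009  0.0003 -0.0011] roll -0.0
```

Call:
step_arm(commands=[{"fingers": 1,"dx": 0,"dy": 0,"dz": -0.001,"roll": 0},{"fingers": 1,"dx": 0,"dy": 0,"dz": -0.001,"roll": 0}])

```text
time: 5.92
tool_pos: [0.5536, 0.0054, 0.1755]
tcp_rot: [-2.061, -2.371, 0.0]
wrist_force: [-0.7, 0.4, -2.1]
width: 0.277
grip_force: 24.8
```

```bash
python3 - <<'E'
from h import *
for i in range(3): delta(.554,.0045,.1753,8);read_camera("top")
E
```

```text
t 5.92 tcp [0.5536 0.0054 0.1755] yaw 8.0 tilt [-0.  0. -1.] F [-0.7  0.4 -2.1] w 0.277
dx dy dz [-0.0009  0.0003  0.0002] roll 0.0
t 5.97 tcp [0.5536 0.0054 0.1755] yaw 8.0 tilt [-0.  0. -1.] F [-0.3  0.5 -1.9] w 0.277
dx dy dz [-0.0009  0.0003  0.0002] roll -0.0
t 6.03 tcp [0.5536 0.0054 0.1755] yaw 8.0 tilt [-0.  0. -1.] F [-0.9  0.2 -3.2] w 0.282
dx dy dz [-0.0009  0.0003  0.0002] roll -0.0
```

At about 64 mm of travel the load starts to rise. Opening now so the button springs out, then backing up and checking.

Call:
step_arm(commands=[{"fingers": -1,"dx": 0,"dy": 0,"dz": 0,"roll": 0},{"fingers": -1,"dx": 0,"dy": 0,"dz": 0,"roll": 0},{"fingers": -1,"dx": 0,"dy": 0,"dz": 0,"roll": 0},{"fingers": -1,"dx": 0,"dy": 0,"dz": 0,"roll": 0},{"fingers": -1,"dx": 0,"dy": 0,"dz": -0.04,"roll": 0},{"fingers": -1,"dx": 0,"dy": 0,"dz": -0.08,"roll": 0},{"fingers": -1,"dx": 0,"dy": 0,"dz": -0.085,"roll": 0},{"fingers": -1,"dx": 0,"dy": 0,"dz": -0.085,"roll": 0}])

```text
time: 7.08
tool_pos: [0.5538, 0.0054, 0.2607]
tcp_rot: [2.061, 2.371, 0.001]
wrist_force: [-0.4, 0.5, -0.3]
width: 1.0
grip_force: 0.0
```

```bash
python3 - <<'E'
from h import *
delta(.554,.0045,.26,-82)
c=calibration("wrist");p,d=read_camera("wrist");cv2.imwrite("pics/w2.png",p)
W=unproj("wrist",*np.meshgrid(np.arange(560),np.arange(420)),d,c)
n=(np.hypot(W[...,0]-.554,W[...,1]-.005)<.05)&(d>0)
m=n&(p.max(2)<70)&(W[...,2]>.19)&(W[...,2]<.23)
top=m&(W[...,2]>.207)
print(m.sum(),"top z",np.percentile(W[m][:,2],[50,80,90]),cv2.minAreaRect(W[top][:,:2].astype(np.float32)))
g=n&(W[...,2]>.185)&(W[...,2]<.23);print("all",cv2.minAreaRect(W[g][:,:2].astype(np.float32)))
E
```

```text
t 7.08 tcp [0.5538 0.0054 0.2607] yaw 8.0 tilt [ 0.001  0.    -1.   ] F [-0.4  0.5 -0.3] w 1.0
dx dy dz [-0.0009  0.0001  0.0007] roll 90.0
2841 top z [0.20974717 0.21056461 0.21094584] ((0.5514320731163025, 0.0052218567579984665), (0.02618558704853058, 0.0449402816593647), 8.98669147491455)
all ((0.5502578020095825, 0.005155680701136589), (0.031409990042448044, 0.045030657202005386), 8.45341968536377)
```

View pics/w2.png

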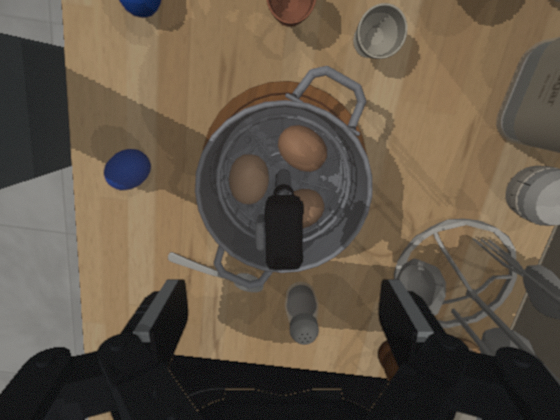

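The grip top rose 64 mm, and the width across the flanks is back to 31 mm, so the button is out and the handle locked. In the wrist view the grip is at (284,232) and the button at (260,235). I turn 90° to take the ends.

Call:
step_arm(commands=[{"fingers": -1,"dx": 0,"dy": 0,"dz": 0,"roll": -90.3},{"fingers": -1,"dx": 0,"dy": 0,"dz": 0,"roll": -90.3},{"fingers": -1,"dx": 0,"dy": 0,"dz": 0,"roll": -90.3},{"fingers": -1,"dx": 0,"dy": 0,"dz": 0,"roll": -90.3},{"fingers": -1,"dx": 0,"dy": 0,"dz": 0,"roll": -90.3},{"fingers": -1,"dx": 0,"dy": 0,"dz": 0,"roll": -90.3},{"fingers": -1,"dx": 0,"dy": 0,"dz": 0,"roll": -90.3},{"fingers": -1,"dx": 0,"dy": 0,"dz": 0,"roll": -90.3}])

```text
time: 8.12
tool_pos: [0.5525, 0.0054, 0.2581]
tcp_rot: [0.118, -3.135, -0.0]
wrist_force: [-0.5, 0.4, 0.3]
width: 1.003
grip_force: 0.0
```

Call:
step_arm(commands=[{"fingers": -1,"dx": 0,"dy": 0,"dz": 0,"roll": -5},{"fingers": -1,"dx": 0,"dy": 0,"dz": 0,"roll": -5}])

```text
time: 8.38
tool_pos: [0.5526, 0.0054, 0.2584]
tcp_rot: [0.243, -3.129, -0.001]
wrist_force: [0.2, 0.3, 0.7]
width: 1.0
grip_force: 0.0
```

```bash
python3 -c "
from h import *
delta(.5535,.0052,.174,98.3)"
```

```text
t 8.38 tcp [0.5526 0.0054 0.2584] yaw 98.88 tilt [-0.004  0.    -1.   ] F [0.2 0.3 0.7] w 1.0
dx dy dz [-0.0011 -0.0004  0.0844] roll 0.58
```

Call:
step_arm(commands=[{"fingers": -1,"dx": -0.0005,"dy": 0,"dz": 0.04,"roll": 0.5},{"fingers": -1,"dx": -0.0005,"dy": 0,"dz": 0.086,"roll": 0.5},{"fingers": -1,"dx": -0.0005,"dy": 0,"dz": 0.086,"roll": 0.5},{"fingers": -1,"dx": -0.0005,"dy": 0,"dz": 0.086,"roll": 0.5}])

```text
time: 8.88
tool_pos: [0.5547, 0.0054, 0.1754]
tcp_rot: [-0.23, 3.133, -0.0]
wrist_force: [0.7, 0.1, 0.6]
width: 0.996
grip_force: 0.0
```

```bash
python3 -c "
from h import *
delta(.5535,.0052,.174,98.3)"
```

```text
t 8.88 tcp [0.5547 0.0054 0.1754] yaw 98.4 tilt [ 0.  0. -1.] F [0.7 0.1 0.6] w 0.996
dx dy dz [ 0.0012 -0.0001  0.0014] roll 0.1
```

Call:
step_arm(commands=[{"fingers": -1,"dx": 0.001,"dy": 0,"dz": 0.001,"roll": 0},{"fingers": 1,"dx": 0.001,"dy": 0,"dz": 0.001,"roll": 0},{"fingers": 1,"dx": 0.001,"dy": 0,"dz": 0.001,"roll": 0},{"fingers": 1,"dx": 0.001,"dy": 0,"dz": 0.001,"roll": 0},{"fingers": 1,"dx": 0.001,"dy": 0,"dz": 0.001,"roll": 0},{"fingers": 1,"dx": 0.001,"dy": 0,"dz": 0.001,"roll": 0},{"fingers": 1,"dx": 0.001,"dy": 0,"dz": 0.001,"roll": 0},{"fingers": 1,"dx": 0.001,"dy": 0,"dz": 0.001,"roll": 0}], squeeze=60)

```text
time: 9.88
tool_pos: [0.5535, 0.0052, 0.1737]
tcp_rot: [-0.231, 3.133, -0.0]
wrist_force: [0.8, -0.1, 0.9]
width: 0.533
grip_force: 65.7
```

```bash
python3 -c "
from h import *
delta(.5535,.0052,.174,98.3);s=read_state();print(s['width']*85,s['grip_force'])"
```

```text
t 9.88 tcp [0.5535 0.0052 0.1737] yaw 98.44 tilt [ 0.001 -0.    -1.   ] F [ 0.8 -0.1  0.9] w 0.533
dx dy dz [-0.     -0.     -0.0003] roll 0.14
45.29017699895457 65.65133929252625
```

The grip is held by its ends, 45 mm apart. Lifting slowly.

Call:
step_arm(commands=[{"fingers": 1,"dx": 0,"dy": 0,"dz": -0.003,"roll": 0},{"fingers": 1,"dx": 0,"dy": 0,"dz": -0.008,"roll": 0},{"fingers": 1,"dx": 0,"dy": 0,"dz": -0.015,"roll": 0},{"fingers": 1,"dx": 0,"dy": 0,"dz": -0.023,"roll": 0},{"fingers": 1,"dx": 0,"dy": 0,"dz": -0.031,"roll": 0},{"fingers": 1,"dx": 0,"dy": 0,"dz": -0.039,"roll": 0},{"fingers": 1,"dx": 0,"dy": 0,"dz": -0.047,"roll": 0},{"fingers": 1,"dx": 0,"dy": 0,"dz": -0.055,"roll": 0}])

```text
time: 10.88
tool_pos: [0.5532, 0.0053, 0.2292]
tcp_rot: [-0.231, 3.133, -0.0]
wrist_force: [0.2, -0.3, -7.1]
width: 0.53
grip_force: 64.8
```

Call:
step_arm(commands=[{"fingers": 1,"dx": 0,"dy": 0,"dz": -0.008,"roll": 0},{"fingers": 1,"dx": 0,"dy": 0,"dz": -0.016,"roll": 0},{"fingers": 1,"dx": 0,"dy": 0,"dz": -0.024,"roll": 0},{"fingers": 1,"dx": 0,"dy": 0,"dz": -0.032,"roll": 0},{"fingers": 1,"dx": 0,"dy": 0,"dz": -0.04,"roll": 0},{"fingers": 1,"dx": 0,"dy": 0,"dz": -0.047,"roll": 0},{"fingers": 1,"dx": 0,"dy": 0,"dz": -0.052,"roll": 0},{"fingers": 1,"dx": 0,"dy": 0,"dz": -0.055,"roll": 0}])

```text
time: 11.88
tool_pos: [0.5533, 0.0053, 0.2839]
tcp_rot: [-0.231, 3.133, -0.0]
wrist_force: [0.3, 0.7, -6.5]
width: 0.532
grip_force: 64.8
```

Call:
step_arm(commands=[{"fingers": 1,"dx": 0,"dy": 0,"dz": -0.004,"roll": 0},{"fingers": 1,"dx": 0,"dy": 0,"dz": -0.005,"roll": 0},{"fingers": 1,"dx": 0,"dy": 0,"dz": -0.005,"roll": 0},{"fingers": 1,"dx": 0,"dy": 0,"dz": -0.005,"roll": 0},{"fingers": 1,"dx": 0,"dy": 0,"dz": -0.005,"roll": 0},{"fingers": 1,"dx": 0,"dy": 0,"dz": -0.005,"roll": 0}])

```text
time: 12.62
tool_pos: [0.5532, 0.0053, 0.2884]
tcp_rot: [0.231, -3.133, -0.0]
wrist_force: [-0.4, -0.2, -5.5]
width: 0.532
grip_force: 64.8
```

```bash
python3 - <<'E'
from h import *
delta(.5535,.0052,.289,98.3)
p,d=read_camera("scene")
cv2.imwrite("pics/s3.png",cv2.resize(cv2.convertScaleAbs(p[90:300,190:390],alpha=1.4,beta=15),None,fx=2.8,fy=2.8,interpolation=cv2.INTER_CUBIC))
E
```

```text
t 12.62 tcp [0.5532 0.0053 0.2884] yaw 98.44 tilt [-0.  0. -1.] F [-0.4 -0.2 -5.5] w 0.532
dx dy dz [-0.0003 -0.0001 -0.0006] roll 0.14
```

View pics/s3.png

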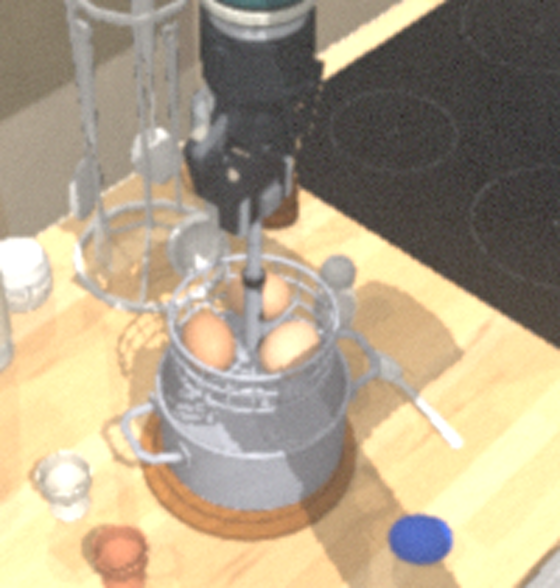

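The basket hangs upright with all three eggs at (208,340), (288,345) and (262,295). It has risen 115 mm, so its feet are about 35 mm above the rim, and the pot is undisturbed.

```bash
python3 -c "
from h import *
delta(.5532,.0053,.288,98.4);print(finish_job())"
```

```text
t 12.68 tcp [0.5532 0.0053 0.2885] yaw 98.44 tilt [-0. -0. -1.] F [ 0.3 -0.6 -6.1] w 0.528
dx dy dz [-0.     -0.      0.0005] roll 0.04
the job is handed in; nothing more can be done
None
```

The job is handed in at 12.7 s: the handle is locked at the second stop, and the basket with all three eggs is held upright by the grip's ends, its feet about 35 mm above the pot's rim; no verdict came back.

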